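Put the coppersmith's lids back on their own pots

TASK

The lids of the three copper pots got mixed up after polishing: put the stepped lid with the disc knob on the long-handled saucepan, the flat lid with the bridge handle on the two-handled pot, and the domed lid with the ball knob on the spouted coffee pot, each seated level in the mouth. Use the bare plywood board to set a lid aside on the way. Do not drop the lids, and leave the pots, the cold chisel, the polish tin and the wire brush where they stand.

Things in the scene. Friction and masses are not known exactly. Their poses are not given: they have to be found in the camera images.
- saucepan: Straight-sided copper saucepan with ONE long brass handle that points along its own +x (to 180 mm from the axis, 64 to 93 mm above the bench). Loose, 0.9 kg. Mouth 94 mm across inside, 100 outside, its rim 85 mm above the origin; all three lids fit. Origin: centre of the underside, z up.
- two_handled_pot: Straight-sided copper pot with TWO small brass loop handles one each side, along its own +y and -y (to 77 mm from the axis, about 68 mm above the bench). Loose, 0.9 kg. Mouth 94 mm across inside, 100 outside, its rim 85 mm above the origin; all three lids fit. Origin: centre of the underside, z up.
- coffee_pot: Bellied copper coffee pot (120 mm across the belly) with a conical SPOUT along its own +x (to 105 mm from the axis, tip as high as the rim) and a C-shaped brass handle along -x (to 100 mm). Loose, 0.9 kg. Mouth 94 mm across inside, 100 outside, its rim 85 mm above the origin; all three lids fit. Origin: centre of the underside, z up.
- stepped_lid: Copper lid with a flat raised step (86 mm across, top 7 mm above the origin) and a flat DISC-shaped brass knob: 40 mm across, from 22 to 34 mm above the origin, on a 14 mm neck. Loose, about 0.18 kg. Flange 112 mm across, 3 thick; plug below it 78 mm across, 12 deep, tapering to 66. Origin: on the axis in the flange's underside, z up: 85 mm above its pot's origin, 12 mm above the board's top.
- bridge_lid: Flat copper lid (top 3 mm above the origin) with a brass BRIDGE handle: a bar 62 mm long along the lid's x, 11 wide, 7 thick, its middle 30 mm above the origin, a leg at each end. Loose, about 0.18 kg. Flange 112 mm across, 3 thick; plug below it 78 mm across, 12 deep, tapering to 66. Origin: on the axis in the flange's underside, z up: 85 mm above its pot's origin, 12 mm above the board's top.
- domed_lid: DOMED copper lid (dome 20 mm high at the middle above the origin, 16 mm at radius 30 mm) with a brass BALL knob 26 mm across, its middle 43 mm above the origin. Loose, about 0.18 kg. Flange 112 mm across, 3 thick; plug below it 78 mm across, 12 deep, tapering to 66. Origin: on the axis in the flange's underside, z up: 85 mm above its pot's origin, 12 mm above the board's top.
- board: Bare square plywood board, 150 x 150 x 18 mm, fixed to the bench: the free spot where a lid may be set down. Origin: centre of its underside; its top is 18 mm above.
- cold_chisel: Cold chisel lying on the bench, round steel bar 14 mm thick, 165 mm long along its own x with a flat 18 mm wide blade at +x, loose. Bystander.
- polish_tin: Small closed grey tin standing upright, 60 mm across, 42 mm high, loose. Origin: centre of the underside. Bystander.
- wire_brush: Wire brush lying bristles down, wooden back, 220 mm long along its own x, 26 mm wide, 36 mm high, loose. Bystander.
Not all that is in view belongs to the job. What is shaped like the bridge_lid but pink or purple is not meant.

How it is judged:
By the outcome, as a careful person would: the job done as asked, in the order asked, and still so for the second after the job is handed in, with the robot touching nothing.
It also fails if it takes over 112 s, if anything falls off the work surface, if the arm or the gripper's body presses on something with over 40 N, if the wrist force passes 120 N, or if a joint passes its speed limit or range.

ROBOT

A 7-joint arm with a two-finger parallel gripper is mounted at the origin on the work surface. World frame = base frame: x ahead of the robot, y to its left, z up, the work surface at z = 0. Lengths are in m, angles in rad, forces in N, time in s.
With the tool pointing down it reaches from about 0.4 to 0.925 m from the base axis. Payload 5.6 kg.
Tool frame: the origin (TCP) lies midway between the tips of the shut fingers; the grasp point (between the pads) lies 19 mm behind it; z points along the fingers, y is the line along which they close (so a half turn about z gives the same grasp; the last joint's range is limited). The gripper opens to 85 mm and grips with 20 to 120 N. Pads are 22 mm wide; open, the fingers measure 114 mm over their backs; the gripper's body (76 mm by 85 mm) begins 54 mm behind the grasp point. The pads swing forward as they close: fully open they stand 13 mm farther back than shut.
Start: joints at [-1.196, 0.468, -0.012, 1.603, 0.006, 1.071, -0.056], TCP at [0.264, 0.594, 0.231] pointing down, gripper open.
Joint ranges: [-2.53, 2.53], [-0.31, 2.02], [-1.57, 1.55], [0.28, 2.44], [-1.29, 4.43], [0.15, 1.84], [-2.92, 2.92]. Speed limits (rad/s): [2.57, 2.57, 3.14, 3.14, 3.14, 3.14, 3.14].

INTERFACE

Orientations are given as a 3x3 rotation matrix whose columns are the frame's x, y, z axes.
In Python, from rig import env, eyes gives the robot as it stands. The module is installed in compiled form; this text tells all that it offers.
- The arm moves only by the shell command python3 -m jog 'ROWS'. ROWS is JSON, a list of rows, each a list of 5 numbers: the closure, from 0 (fully open) to 1 (shut), then the shift along the tool's x, y, z each as a share of 0.15 m, from -1 to 1, then the turn about the tool's z as a share of 180 degrees, from -1 to 1. In form: [[fingers, dx, dy, dz, roll], ...]. A call has 1 to 10 rows; each row is the pose to reach, as a shift and turn from the pose commanded when the call began, along the tool's axes at that moment, turning the shorter way round; what a row does not reach only later rows make up. A row lasts 1/8 s, in which the tool goes at most 62.5 mm and 10.7 degrees, less where a joint would pass 70% of its speed; a pose out of reach is approached as far as the arm can. A call with a number of a shift or a turn outside -1 to 1 is refused whole. A call with a gripper value outside its range is refused whole. The fingers move at their own pace and stop on an object; the grip force is fixed at half the most. Time passes only in rows, so rows that repeat a pose let the fingers close. It gives the time, the measured TCP pose, the force, the opening and the grip force at its end, in the units of the state.
- env.read_state(): the state, without advancing time (a new reading comes with each control period).
- eyes.snapshot(name): name is "side" or "top"; returns (picture, depth): 480x640x3 uint8, red, green, blue; 480x640 float32, m along the optical axis (not along the pixel's ray), 0 where there is no reading.
- eyes.camera_model(name): a dict with "mtx" (3x3 intrinsics, pixels), "k1" (the pictures are not rectified: a ray, as slopes to the right and down, at radius r is drawn at 1 + k1 r^2 times it, then the intrinsics apply), "T" (4x4, takes a point from camera to world coordinates). Camera axes: x right, y down, z forward; pixel columns grow to the right and rows downward; lengths in m; the calibration is good to about 2 mm. A picture is of the moment at which its call begins. camera_model takes no time and is no camera call.
- env.hand_in(): hands the job in; it is judged then, once.
The state is a dict: "time_s": time; "joints": joint angles; "qd": joint speeds; "effort": joint torques, N m; "position": TCP position; "orientation": TCP orientation; "contact_force": force on the tool from outside, world axes, zero at the start; "wrist_torque": the same for the moment, N m; "gripper_width": finger opening in m; "grip_force": force on a finger pad.
Only numpy, scipy, OpenCV 4.12 (cv2) and the standard library are available. Lean on these libraries where they do the work, as an engineer would, in place of code of your own. Each camera call takes 0.05 s, during which the arm holds its last target. There are 200 camera calls.

## Working session

There is one attempt and no reset: what is moved stays moved. The work goes in short steps, Python scripts to look and compute and a shell command to move; the robot and the scene stay as the last step left them, time stands still between calls to the robot, and variables do not carry over. Pictures are saved under pics/ and viewed, at most 14 in all, crops included, and the job is handed in when it is done.

```bash
mkdir -p pics
cat > h.py <<'E'
import numpy as np, cv2
from rig import env, eyes
def snap(n,tag):
    im,d=eyes.snapshot(n); cv2.imwrite(f'pics/{tag}.png',im[:,:,::-1]); np.save(f'pics/{tag}.npy',d); return im,d
def ray(n,u,v):
    m=eyes.camera_model(n);K=m["mtx"];k=m["k1"]
    x=(np.asarray(u,float)-K[0][2])/K[0][0];y=(np.asarray(v,float)-K[1][2])/K[1][1]
    X,Y=x,y
    for _ in range(20):
        s=1+k*(X*X+Y*Y);X,Y=x/s,y/s
    return np.stack([X,Y,np.ones_like(X)],-1)
def world(n,d):
    v,u=np.mgrid[:480,:640];T=np.array(eyes.camera_model(n)["T"])
    P=ray(n,u,v)*d[...,None];return P@T[:3,:3].T+T[:3,3]
def atz(n,u,v,z):
    T=np.array(eyes.camera_model(n)["T"]);r=T[:3,:3]@ray(n,u,v);c=T[:3,3];return c+r*(z-c[2])/r[2]
E
python3 - <<'E'
from h import *
for n in("side","top"):
    im,d=snap(n,n+"0");m=eyes.camera_model(n);print(n,m["mtx"],m["k1"],np.round(m["T"],3))
s=env.read_state();print(s["time_s"],s["position"],np.round(s["orientation"],3),s["contact_force"],s["gripper_width"])
E
```

```text
side [[436.75820579   0.         313.87580982]
 [  0.         436.75820579 235.30612045]
 [  0.           0.           1.        ]] -0.10881199456637376 [[ 0.97  -0.151  0.192  0.285]
 [-0.243 -0.531  0.812 -0.803]
 [-0.02  -0.834 -0.552  0.704]
 [ 0.     0.     0.     1.   ]]
top [[450.67226813   0.         320.47932631]
 [  0.         450.67226813 243.69766969]
 [  0.           0.           1.        ]] -0.10150040890356334 [[ 0.066 -0.976  0.209  0.271]
 [-0.998 -0.064  0.018  0.055]
 [-0.005 -0.21  -0.978  1.084]
 [ 0.     0.     0.     1.   ]]
0.1 [0.26358545 0.59358638 0.23041835] [[-0.914  0.406 -0.001]
 [ 0.406  0.914 -0.002]
 [-0.    -0.002 -1.   ]] [ 0.561677    1.11510643 -0.18349212] 0.08512997689654074
```

View pics/top0.png

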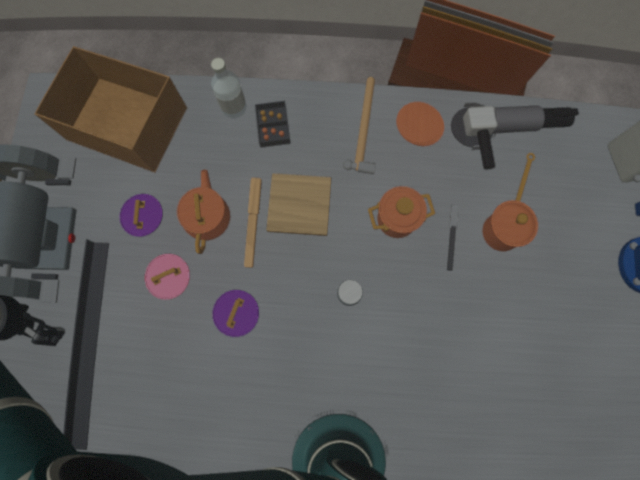

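View pics/side0.png

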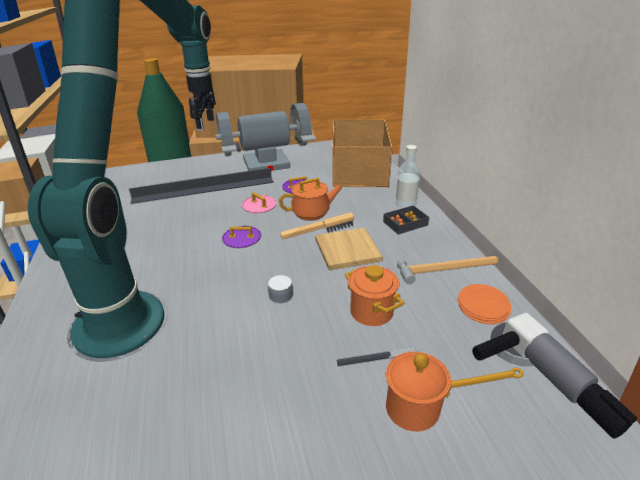

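The top view shows the coffee pot with the bridge lid at (202,212), the two-handled pot with the stepped lid at (403,210) and the saucepan with the domed lid at (514,224). The board is at (299,205). The lookalikes are purple (141,215) and (236,313), pink (167,276), and a plain orange disc (420,124) with no handle. The bridge lid I want is the copper one on the spouted pot. I'll confirm that in an enlarged crop.

Run:
```python
from h import *
t=cv2.imread('pics/top0.png');s=cv2.imread('pics/side0.png')
def c(im,x,y,w,h,f): return cv2.resize(im[y:y+h,x:x+w],(w*f,h*f),interpolation=cv2.INTER_CUBIC)
r1=np.hstack([c(t,162,175,66,75,4),c(t,368,175,66,75,4),c(t,480,175,66,75,4)])
r2=np.hstack([c(s,276,155,66,70,4),c(s,342,260,66,70,4),c(s,384,345,66,70,4)])
cv2.imwrite('pics/crops.png',np.vstack([r1,r2]))
for n in("top","side"):
    d=np.load(f'pics/{n}0.npy');P=world(n,d);im=cv2.imread(f'pics/{n}0.png')
    hsv=cv2.cvtColor(im,cv2.COLOR_BGR2HSV)
    boxes={"top":dict(cof=(172,175,60,75),two=(370,180,65,60),sau=(485,195,60,60)),"side":dict(cof=(280,170,60,50),two=(340,260,65,62),sau=(384,348,66,80))}[n]
    for k,(x,y,w,h) in boxes.items():
        p=P[y:y+h,x:x+w].reshape(-1,3);H=hsv[y:y+h,x:x+w].reshape(-1,3)
        cop=(H[:,0]<11)&(H[:,1]>120)
        a=p[(p[:,2]>.075)&(p[:,2]<.112)&cop]
        br=p[(p[:,2]>.1)&(p[:,2]<.16)&~cop]
        hist=np.histogram(p[:,2],bins=np.arange(.06,.16,.005))[0]
        print(n,k,"mid",np.round((a.min(0)+a.max(0))/2,4),"ext",np.round(np.ptp(a,0),4),"brass",len(br),np.round(br.mean(0),4),np.round(br.max(0),4),hist)
    if n=="top":
        p=P[185:228,272:326];print("board",np.median(p.reshape(-1,3),0))
```

```text
top cof mid [0.5641 0.3559 0.0849] ext [0.1441 0.1089 0.0195] brass 153 [0.5445 0.3559 0.1166] [0.5757 0.3668 0.1227] [  62   36   34   68   99 1222  273    7    9    5   14   95   30    0
    0    0    0    0    0]
top two mid [ 0.5777 -0.1089  0.0893] ext [0.109  0.1071 0.0164] brass 255 [ 0.5778 -0.1095  0.118 ] [ 0.5984 -0.0908  0.1232] [ 13 123 145   6  44 748 677  13   0   3  23 180  49   0   0   0   0   0
   0]
top sau mid [ 0.5621 -0.3716  0.0947] ext [0.1084 0.1111 0.0246] brass 173 [ 0.5637 -0.3725  0.1228] [ 0.594  -0.3432  0.1424] [ 33  22  18   1  38 432 342 416 332  24   1   0   3  19  25  52  10   0
   0]
board [0.59013616 0.1347349  0.01791729]
side cof mid [0.568  0.3508 0.0829] ext [0.1493 0.1043 0.0155] brass 84 [0.5466 0.3528 0.114 ] [0.5768 0.3653 0.122 ] [ 95  86  71  67  38 411  38   8   9  12  12  46   5   0   0   0   0   0
   0]
side two mid [ 0.5799 -0.1127  0.0844] ext [0.1084 0.1092 0.0186] brass 227 [ 0.5774 -0.1154  0.1168] [ 0.5988 -0.088   0.1214] [ 76 141 228  56  20 576 526   6   0  14  34 167  12   0   0   0   0   0
   0]
side sau mid [ 0.5641 -0.3747  0.0908] ext [0.1109 0.1114 0.0316] brass 470 [ 0.5598 -0.379   0.116 ] [ 0.5975 -0.3434  0.1432] [106 107  94  47  16 649 486 634 646  75  10   2  11  23  52  76  26   0
   0]
```

View pics/crops.png

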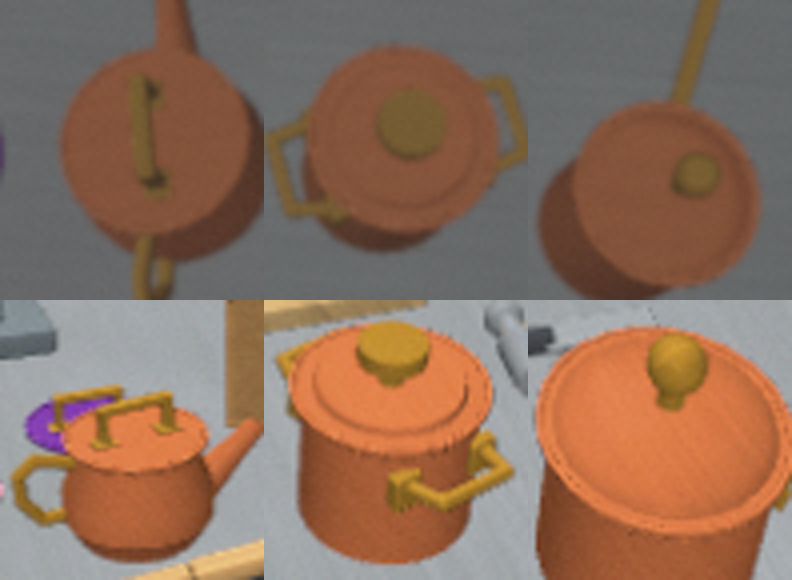

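The crop confirms the pairs: the copper flat lid with the bridge handle is on the spouted pot, the disc knob is on the two-handled pot, and the ball knob is on the saucepan. Next I'll refine the knob positions.

Run:
```python
from h import *
B={"top":dict(cof=(172,175,60,75),two=(370,180,65,60),sau=(485,195,60,60)),"side":dict(cof=(280,170,60,50),two=(340,260,65,62),sau=(384,348,66,80))}
for n in B:
    d=np.load(f'pics/{n}0.npy');P=world(n,d)
    for k,(x,y,w,h) in B[n].items():
        p=P[y:y+h,x:x+w].reshape(-1,3);lo=dict(cof=.112,two=.113,sau=.122)[k]
        a=p[p[:,2]>lo]
        (cx,cy),sz,ang=cv2.minAreaRect(a[:,:2].astype(np.float32)*1000)
        f=p[(p[:,2]>.082)&(p[:,2]<.0925)][:,:2].astype(np.float32)*1000
        # flange circle: robust min enclosing after removing far points
        c=np.median(f,0)
        for _ in range(5):
            f2=f[np.hypot(*(f-c).T)<60];c,r=cv2.minEnclosingCircle(f2);c=np.array(c)
        print(n,k,len(a),"knob",round(cx,1),round(cy,1),np.round(sz,1),round(ang,1),"zmax",a[:,2].max().round(4),"flange",np.round(c,1),round(r,1))
    if 1:
        hsv=cv2.cvtColor(cv2.imread(f'pics/{n}0.png'),cv2.COLOR_BGR2HSV)
        m=(abs(P[...,2]-.018)<.005)&(P[...,0]>.48)&(P[...,0]<.7)&(P[...,1]>.04)&(P[...,1]<.23)
        q=P[m][:,:2].astype(np.float32)*1000;m2=cv2.minAreaRect(q);print("board",n,m2,P[m][:,2].mean())
# heights in scene for obstacles
P=world("top",np.load('pics/top0.npy'));
for nm,(u0,u1,v0,v1) in dict(hammer=(340,380,70,180),polisher=(455,580,95,165),saucehandle=(515,540,150,200),brush=(243,262,175,270)).items():
    print(nm,P[v0:v1,u0:u1,2].max(), P[v0:v1,u0:u1].reshape(-1,3)[P[v0:v1,u0:u1,2].argmax()])
```

```text
top cof 154 knob 410.9 221.9 [433.6  39.5] 45.0 zmax 1.084 flange [545.5 357.2] 58.0
top two 257 knob 430.4 -40.8 [ 38.1 368.9] 64.9 zmax 1.084 flange [ 578.6 -109.8] 56.2
top sau 127 knob 424.5 -160.1 [ 23.9 526.9] 32.9 zmax 1.084 flange [ 564.2 -373.5] 57.5
board top ((599.0302124023438, 135.14271545410156), (150.15988159179688, 151.32005310058594), 89.82881927490234) 0.01786182123166401
side cof 71 knob 404.6 -214.8 [1199.2   54.1] 75.9 zmax 0.7037 flange [546.3 355.2] 58.2
side two 215 knob 445.6 -449.9 [774.8  39. ] 68.4 zmax 0.7037 flange [ 579.1 -111.3] 57.3
side sau 203 knob 422.2 -581.6 [520.4  24.3] 55.5 zmax 0.7037 flange [ 564.2 -374.7] 56.8
board side ((590.2684936523438, 142.46192932128906), (168.29446411132812, 174.01492309570312), 0.4060789942741394) 0.017448505867244567
hammer 1.0840146342358614 [0.27145954 0.05473777 1.08401463]
polisher 1.0840146342358614 [0.27145954 0.05473777 1.08401463]
saucehandle 1.0840146342358614 [0.27145954 0.05473777 1.08401463]
brush 1.0840146342358614 [0.27145954 0.05473777 1.08401463]
```

Run:
```python
from h import *
B={"top":dict(cof=(172,175,60,75),two=(370,180,65,60),sau=(485,195,60,60)),"side":dict(cof=(280,170,60,50),two=(340,260,65,62),sau=(384,348,66,80))}
for n in B:
    d=np.load(f'pics/{n}0.npy');P=world(n,d)
    for k,(x,y,w,h) in B[n].items():
        p=P[y:y+h,x:x+w].reshape(-1,3);lo=dict(cof=.112,two=.113,sau=.122)[k]
        a=p[(p[:,2]>lo)&(p[:,2]<.2)]
        (cx,cy),sz,ang=cv2.minAreaRect(a[:,:2].astype(np.float32)*1000)
        print(n,k,len(a),"knob",round(cx,1),round(cy,1),np.round(sz,1),round(ang,1),"z",a[:,2].min().round(4),a[:,2].max().round(4))
P=world("top",np.load('pics/top0.npy'));
for nm,(u0,u1,v0,v1) in dict(hammer=(340,380,70,180),polisher=(455,580,95,165),brush=(243,262,175,270)).items():
    q=P[v0:v1,u0:u1].reshape(-1,3);q=q[q[:,2]<.6];print(nm,q[q[:,2].argmax()].round(3))
s=env.read_state();R=np.array(s["orientation"]);p=np.array(s["position"])
print(R.T@(np.array([.564,-.374,.3])-p)/.15)
```

```text
top cof 134 knob 546.2 356.9 [58.5 11.9] 12.9 z 0.1126 0.1227
top two 240 knob 578.4 -110.3 [38.7 36.9] 5.0 z 0.1131 0.1232
top sau 109 knob 560.9 -372.1 [23.5 21.8] 46.5 z 0.123 0.1424
side cof 60 knob 546.6 354.3 [58. 14.] 11.9 z 0.1122 0.122
side two 195 knob 578.4 -112.5 [39.7 38.9] 39.6 z 0.1132 0.1214
side sau 186 knob 563.4 -376.2 [22.4 21.6] 21.0 z 0.1225 0.1432
hammer [ 0.702 -0.01   0.033]
polisher [ 0.72  -0.412  0.096]
brush [0.644 0.251 0.052]
[-4.44817657 -5.08358836 -0.45500326]
```

```bash
python3 -m jog '[[0,-0.683,-0.718,0,0.1],[0,-0.683,-0.718,0,0.2],[0,-0.683,-0.718,0,0.3],[0,-0.683,-0.718,0,0.367],[0,-0.683,-0.718,0,0.367],[0,-0.683,-0.718,0,0.367],[0,-0.683,-0.718,0,0.367],[0,-0.683,-0.718,0,0.367],[0,-0.683,-0.718,0,0.367]]'
python3 -m jog '[[0,-0.5,0.5,0,0],[0,-1,1,0,0],[0,-1,1,0,0],[0,-1,1,0,0],[0,-1,1,0,0]]'
python3 - <<'E'
from h import *
s=env.read_state();print(s["time_s"],s["position"],np.round(s["orientation"],3),np.round(s["joints"],2))
E
```

```text
time_s: 1.23
position: [0.3136, 0.4541, 0.2312]
orientation: [[-0.002, 1.0, -0.0], [1.0, 0.002, -0.0], [-0.0, -0.0, -1.0]]
contact_force: [0.7, -1.2, -0.1]
gripper_width: 0.0855
grip_force: 0.0
time_s: 1.85
position: [0.4652, 0.302, 0.2313]
orientation: [[0.004, 1.0, 0.001], [1.0, -0.004, -0.0], [-0.0, 0.001, -1.0]]
contact_force: [-0.4, 1.0, -0.6]
gripper_width: 0.0856
grip_force: 0.0
1.85 [0.46524857 0.30199896 0.23134225] [[ 0.004  1.     0.001]
 [ 1.    -0.004 -0.   ]
 [-0.     0.001 -1.   ]] [-0.9   0.31  0.33  1.86 -0.12  0.99 -0.53]
```

```bash
for i in 1; do python3 -m jog '[[0,-0.5,0.3,0,0],[0,-1,0.65,0,0],[0,-1,0.65,0,0],[0,-1,0.65,0,0]]'
python3 -m jog '[[0,-0.5,0,0,0],[0,-1,0,0,0],[0,-1,0,0,0],[0,-1,0,0,0]]'
python3 -m jog '[[0,-0.5,0,0,0],[0,-1,0,0,0],[0,-1,0,0,0],[0,-1,0,0,0]]'
python3 -m jog '[[0,-0.5,0,0,0],[0,-1,0,0,0],[0,-1,0,0,0],[0,-1,0,0,0]]'
python3 -m jog '[[0,-0.507,0,0,0],[0,-0.507,0,0,0],[0,-0.507,0,0,0],[0,-0.507,0,0,0],[0,-0.507,0,0,0]]'; done | grep -E "time|posi|orient|contact"
```

```text
time_s: 2.35
position: [0.5627, 0.1506, 0.2314]
orientation: [[0.005, 1.0, 0.001], [1.0, -0.005, -0.001], [-0.001, 0.001, -1.0]]
contact_force: [0.0, 0.4, 0.3]
time_s: 2.85
position: [0.5608, 0.0042, 0.2313]
orientation: [[0.001, 1.0, -0.0], [1.0, -0.001, 0.001], [0.001, -0.0, -1.0]]
contact_force: [0.0, 1.0, -0.2]
time_s: 3.35
position: [0.5615, -0.1449, 0.2311]
orientation: [[-0.0, 1.0, -0.0], [1.0, 0.0, 0.001], [0.001, -0.0, -1.0]]
contact_force: [0.0, 0.4, -0.4]
time_s: 3.85
position: [0.5621, -0.2945, 0.2308]
orientation: [[-0.001, 1.0, -0.0], [1.0, 0.001, 0.001], [0.001, -0.0, -1.0]]
contact_force: [0.7, 1.3, 0.4]
time_s: 4.47
position: [0.5622, -0.3695, 0.2313]
orientation: [[-0.003, 1.0, 0.0], [1.0, 0.003, 0.001], [0.001, 0.0, -1.0]]
contact_force: [0.1, -0.0, 0.2]
```

```bash
for i in 1; do python3 -m jog '[[0,-0.03,0.005,0.4,0],[0,-0.03,0.005,0.6,0],[0,-0.03,0.005,0.7,0],[0,-0.03,0.005,0.78,0],[0,-0.03,0.005,0.82,0],[0,-0.03,0.005,0.82,0],[0,-0.03,0.005,0.82,0]]'
python3 -m jog '[[0.3,0,0,0,0],[0.6,0,0,0,0],[1,0,0,0,0],[1,0,0,0,0],[1,0,0,0,0],[1,0,0,0,0],[1,0,0,0,0]]'; done
```

```text
time_s: 5.35
position: [0.5624, -0.3769, 0.1092]
orientation: [[0.0, 1.0, 0.001], [1.0, -0.0, -0.001], [-0.001, 0.001, -1.0]]
contact_force: [0.1, 0.1, 0.1]
gripper_width: 0.0857
grip_force: 0.0
time_s: 6.22
position: [0.5622, -0.3767, 0.1088]
orientation: [[0.0, 1.0, 0.001], [1.0, -0.0, -0.0], [-0.0, 0.001, -1.0]]
contact_force: [0.2, 0.1, 5.3]
gripper_width: 0.023
grip_force: 58.6
```

Width 23 mm and an upward force mean the pads are above the ball's equator, so I'll open and go 5 mm lower.

```bash
python3 -m jog '[[0,0,0,0,0],[0,0,0,0,0],[0,0.015,0,0.035,0],[0,0.015,0,0.035,0],[0.5,0.015,0,0.035,0],[1,0.015,0,0.035,0],[1,0.015,0,0.035,0],[1,0.015,0,0.035,0],[1,0.015,0,0.035,0],[1,0.015,0,0.035,0]]'
```

```text
time_s: 7.48
position: [0.5623, -0.3748, 0.1043]
orientation: [[0.0, 1.0, 0.001], [1.0, -0.0, -0.001], [-0.001, 0.001, -1.0]]
contact_force: [-1.9, 1.1, 4.7]
gripper_width: 0.0233
grip_force: 64.5
```

```bash
python3 -m jog '[[1,0,0,-0.05,0],[1,0,0,-0.1,0],[1,0,0,-0.2,0],[1,0,0,-0.2,0],[1,0,0,-0.2,0]]'
python3 - <<'E'
from h import *
im,d=snap("side","lift1");cv2.imwrite('pics/lift1c.png',cv2.resize(im[300:440,340:480,::-1],None,fx=4,fy=4))
E
```

```text
time_s: 8.1
position: [0.5619, -0.3741, 0.1331]
orientation: [[-0.0, 1.0, 0.0], [1.0, 0.0, 0.0], [0.0, 0.0, -1.0]]
contact_force: [-0.6, 0.9, -2.4]
gripper_width: 0.0236
grip_force: 64.5
```

View pics/lift1c.png

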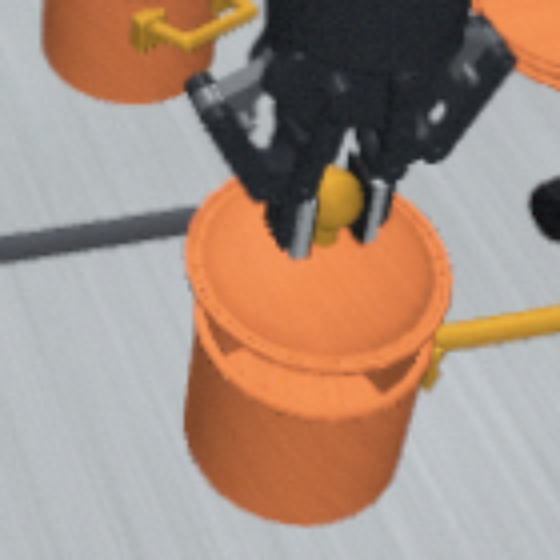

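Lid held level by the ball and clear of the saucepan rim. Now I'll carry it to the board.

```bash
for i in 1; do python3 -m jog '[[1,0,0,-0.2,0],[1,0,0,-0.45,0],[1,0,0,-0.667,0],[1,0,0,-0.667,0]]'
python3 -m jog '[[1,0.15,0.05,0,0],[1,0.4,0.1,0,0],[1,0.7,0.2,0,0],[1,1,0.24,0,0],[1,1,0.24,0,0]]'
python3 -m jog '[[1,0.3,0,0,0],[1,0.65,0,0,0],[1,1,0,0,0],[1,1,0,0,0]]'
python3 -m jog '[[1,0.3,0,0,0],[1,0.65,0,0,0],[1,1,0,0,0],[1,1,0,0,0]]'
python3 -m jog '[[1,0.2,0,0,0],[1,0.35,0,0,0],[1,0.387,0,0,0],[1,0.387,0,0,0],[1,0.387,0,0,0],[1,0.387,0,0,0]]';done | grep -E "time|posi|contact|width"
python3 - <<'E'
from h import *
im,d=snap("top","mid1");P=world("top",d)
# saucepan mouth: rim points
q=P[180:265,470:560].reshape(-1,3);q=q[(q[:,2]>.08)&(q[:,2]<.092)&(np.hypot(q[:,0]-.564,q[:,1]+.374)<.06)]
for c in [cv2.minEnclosingCircle(q[:,:2].astype(np.float32)*1000)]:print("saucepan rim",c,len(q))
q=P[150:260,250:350].reshape(-1,3);m=(abs(q[:,2]-.018)<.004);print("board",cv2.minAreaRect(q[m][:,:2].astype(np.float32)*1000))
E
```

```text
time_s: 8.65
position: [0.563, -0.3753, 0.2356]
contact_force: [0.5, 0.1, -2.5]
gripper_width: 0.0232
time_s: 9.28
position: [0.599, -0.2162, 0.2305]
contact_force: [0.2, -0.0, -2.3]
gripper_width: 0.0233
time_s: 9.78
position: [0.5974, -0.0672, 0.2311]
contact_force: [0.0, 0.2, -1.6]
gripper_width: 0.0232
time_s: 10.28
position: [0.5968, 0.0816, 0.2313]
contact_force: [-0.3, -1.1, -3.2]
gripper_width: 0.0236
time_s: 11.02
position: [0.5981, 0.1326, 0.2332]
contact_force: [-0.8, -0.1, -2.4]
gripper_width: 0.0233
saucepan rim ((563.9544677734375, -375.8478698730469), 53.081565856933594) 333
board ((625.4058837890625, 67.50263214111328), (62.0842399597168, 205.52105712890625), 75.11768341064453)
```

```bash
for i in 1; do python3 -m jog '[[1,0,0,0.2,0],[1,0,0,0.5,0],[1,0,0,0.8,0],[1,0,0,1,0],[1,0,0,1,0],[1,0,0,1,0]]'
python3 -m jog '[[1,0,0,0.1,0],[1,0,0,0.16,0],[1,0,0,0.19,0],[1,0,0,0.21,0],[1,0,0,0.21,0],[1,0,0,0.21,0]]';done
```

```text
time_s: 11.82
position: [0.5991, 0.1337, 0.0845]
orientation: [[0.0, 1.0, 0.002], [1.0, -0.0, 0.0], [0.0, 0.002, -1.0]]
contact_force: [-0.3, 0.5, -1.3]
gripper_width: 0.0229
grip_force: 65.5
time_s: 12.58
position: [0.5982, 0.1338, 0.0519]
orientation: [[0.0, 1.0, 0.001], [1.0, -0.0, 0.0], [0.0, 0.001, -1.0]]
contact_force: [0.1, -0.7, -2.3]
gripper_width: 0.023
grip_force: 65.5
```

```bash
python3 -m jog '[[1,0,0,0.008,0],[1,0,0,0.014,0],[1,0,0,0.02,0],[1,0,0,0.02,0]]'
```

```text
time_s: 13.08
position: [0.598, 0.1339, 0.0493]
orientation: [[0.0, 1.0, 0.0], [1.0, -0.0, 0.0], [0.0, 0.0, -1.0]]
contact_force: [-3.5, -0.3, 4.2]
gripper_width: 0.0237
grip_force: 67.6
```

```bash
for i in 1; do python3 -m jog '[[0.6,0,0,0,0],[0,0,0,0,0],[0,0,0,0,0],[0,0,0,0,0],[0,0,0,-0.1,0],[0,0,0,-0.5,0],[0,0,0,-1,0],[0,0,0,-1,0]]'
python3 -m jog '[[0,-0.4,0,0,0],[0,-0.8,0,0,0],[0,-1,0,0,0],[0,-1,0,0,0]]'
python3 -m jog '[[0,-0.4,-0.08,0,0],[0,-0.63,-0.13,0,0],[0,-0.63,-0.13,0,0],[0,-0.63,-0.13,0,0],[0,-0.63,-0.13,0,0]]';done
python3 - <<'E'
from h import *
im,d=snap("side","set1");cv2.imwrite('pics/set1c.png',cv2.resize(im[190:290,290:420,::-1],None,fx=4,fy=4))
im,d=snap("top","set1t")
E
```

```text
time_s: 14.08
position: [0.6008, 0.134, 0.2046]
orientation: [[0.001, 1.0, 0.009], [1.0, -0.001, 0.003], [0.003, 0.009, -1.0]]
contact_force: [0.1, -1.1, -0.7]
gripper_width: 0.0851
grip_force: 0.0
time_s: 14.58
position: [0.5974, -0.0199, 0.1988]
orientation: [[0.006, 1.0, -0.0], [1.0, -0.006, -0.001], [-0.001, -0.0, -1.0]]
contact_force: [-0.7, -0.6, 0.7]
gripper_width: 0.0856
grip_force: 0.0
time_s: 15.2
position: [0.5788, -0.1084, 0.1984]
orientation: [[-0.003, 1.0, -0.0], [1.0, 0.003, 0.001], [0.001, -0.0, -1.0]]
contact_force: [0.5, 0.7, 0.0]
gripper_width: 0.0855
grip_force: 0.0
```

View pics/set1c.png

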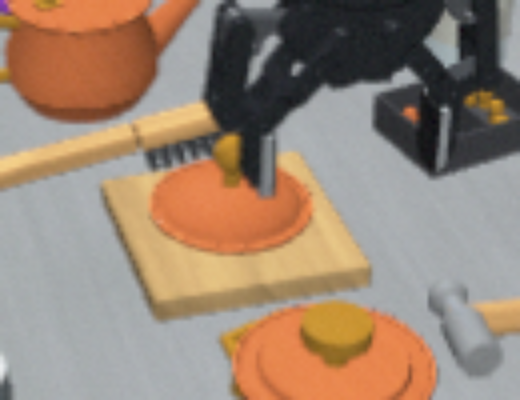

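The domed lid sits flat on the board. Next I'll grasp the disc knob.

```bash
for i in 1; do python3 -m jog '[[0,-0.005,0,0.2,0],[0,-0.005,0,0.4,0],[0,-0.005,0,0.55,0],[0,-0.005,0,0.65,0],[0,-0.005,0,0.69,0],[0,-0.005,0,0.69,0],[0,-0.005,0,0.69,0]]'
python3 -m jog '[[0.3,0,0,0,0],[1,0,0,0,0],[1,0,0,0,0],[1,0,0,0,0],[1,0,0,0,0],[1,0,0,0,0]]';done
```

```text
time_s: 16.18
position: [0.5791, -0.1116, 0.0959]
orientation: [[0.0, 1.0, 0.002], [1.0, -0.0, -0.0], [-0.0, 0.002, -1.0]]
contact_force: [-0.3, -0.5, -0.4]
gripper_width: 0.0854
grip_force: 0.0
time_s: 16.92
position: [0.5788, -0.1115, 0.0957]
orientation: [[0.0, 1.0, 0.001], [1.0, -0.0, 0.0], [0.0, 0.001, -1.0]]
contact_force: [-0.7, 1.1, 5.6]
gripper_width: 0.0379
grip_force: 59.5
```

```bash
for i in 1; do python3 -m jog '[[1,0,0,-0.05,0],[1,0,0,-0.12,0],[1,0,0,-0.3,0],[1,0,0,-0.6,0],[1,0,0,-0.85,0],[1,0,0,-0.85,0],[1,0,0,-0.85,0]]'
python3 -m jog '[[1,-0.15,0,0,0],[1,-0.4,0,0,0],[1,-0.7,-0.05,0,0],[1,-1,-0.1,0,0],[1,-1,-0.1,0,0]]'
python3 -m jog '[[1,-0.3,0,0,0],[1,-0.6,0,0,0],[1,-0.753,0,0,0],[1,-0.753,0,0,0],[1,-0.753,0,0,0],[1,-0.753,0,0,0]]';done | grep -E "time|posi|contact|width"
python3 - <<'E'
from h import *
for n,b in(("side",(370,470,250,450)),("top",(350,450,170,260))):
    im,d=snap(n,n+"two");P=world(n,d);q=P.reshape(-1,3)
    q=q[(q[:,2]>.079)&(q[:,2]<.09)&(np.hypot(q[:,0]-.579,q[:,1]+.111)<.06)]
    print(n,"two rim",cv2.minEnclosingCircle(q[:,:2].astype(np.float32)*1000),len(q))
im=cv2.imread('pics/sidetwo.png');cv2.imwrite('pics/two_c.png',cv2.resize(im[230:440,320:500],None,fx=2.8,fy=2.8))
E
```

```text
time_s: 17.8
position: [0.5776, -0.1111, 0.2218]
contact_force: [0.4, 0.1, -2.9]
gripper_width: 0.0379
time_s: 18.42
position: [0.5604, -0.2663, 0.2208]
contact_force: [0.4, -0.5, -2.0]
gripper_width: 0.038
time_s: 19.18
position: [0.5642, -0.3722, 0.2223]
contact_force: [-0.2, -0.1, -2.9]
gripper_width: 0.0382
side two rim ((578.3043212890625, -111.61213684082031), 53.390071868896484) 283
top two rim ((579.9530639648438, -110.01919555664062), 52.250545501708984) 329
```

View pics/two_c.png

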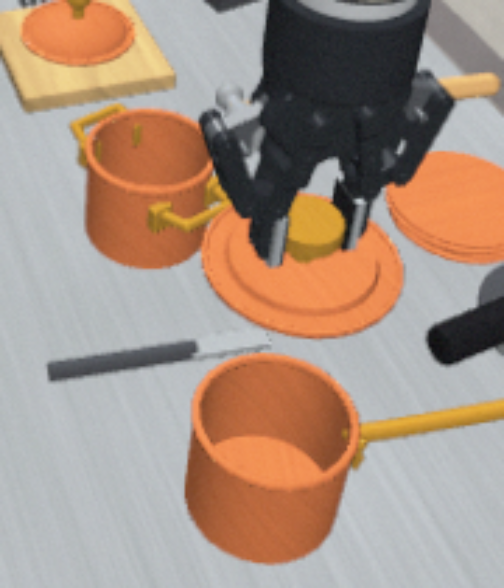

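The lid is level above the saucepan and both pots stand where they were. Lowering.

```bash
for i in 1; do python3 -m jog '[[1,-0.005,0,0.2,0],[1,-0.005,0,0.45,0],[1,-0.005,0,0.6,0],[1,-0.005,0,0.7,0],[1,-0.005,0,0.76,0],[1,-0.005,0,0.8,0],[1,-0.005,0,0.82,0],[1,-0.005,0,0.82,0],[1,-0.005,0,0.82,0]]';done
```

```text
time_s: 20.4
position: [0.5637, -0.3753, 0.1001]
orientation: [[0.0, 1.0, 0.001], [1.0, -0.0, -0.0], [-0.0, 0.001, -1.0]]
contact_force: [-0.2, 0.5, -1.9]
gripper_width: 0.0379
grip_force: 60.7
```

```bash
for i in 1; do python3 -m jog '[[1,0,0,0.01,0],[1,0,0,0.02,0],[1,0,0,0.027,0],[1,0,0,0.03,0],[1,0,0,0.03,0],[1,0,0,0.03,0]]';done
```

```text
time_s: 21.15
position: [0.5635, -0.3751, 0.0958]
orientation: [[-0.0, 1.0, 0.0], [1.0, 0.0, 0.0], [0.0, 0.0, -1.0]]
contact_force: [-3.1, 2.0, 5.7]
gripper_width: 0.0381
grip_force: 61.2
```

```bash
for i in 1; do python3 -m jog '[[0.6,0,0,0,0],[0,0,0,0,0],[0,0,0,0,0],[0,0,0,0,0],[0,0,0,-0.1,0],[0,0,0,-0.5,0],[0,0,0,-0.9,0],[0,0,0,-0.9,0]]'
python3 -m jog '[[0,0.4,0,0,0],[0,0.8,0,0,0],[0,1,0,0,0],[0,1,0,0,0]]'
python3 -m jog '[[0,0.4,0,0,0],[0,0.8,0,0,0],[0,1,0,0,0],[0,1,0,0,0]]'
python3 -m jog '[[0,0.4,0,0,0],[0,0.8,0,0,0],[0,1,0,0,0],[0,1,0,0,0]]'
python3 -m jog '[[0,0.4,0,0,0],[0,0.8,0,0,0],[0,1,0,0,0],[0,1,0,0,0]]'
python3 -m jog '[[0,0.4,-0.05,0,-0.06],[0,0.8,-0.12,0,-0.12],[0,0.87,-0.12,0,-0.18],[0,0.87,-0.12,0,-0.24],[0,0.87,-0.12,0,-0.3],[0,0.87,-0.12,0,-0.36],[0,0.87,-0.12,0,-0.42],[0,0.87,-0.12,0,-0.48],[0,0.87,-0.12,0,-0.54],[0,0.87,-0.12,0,-0.569]]';done | grep -E "time|posi|orie|contact|width"
python3 - <<'E'
from h import *
im,d=snap("side","set2");cv2.imwrite('pics/set2c.png',np.hstack([cv2.resize(im[330:440,370:480,::-1],(400,400)),cv2.resize(im[130:240,250:360,::-1],(400,400))]))
s=env.read_state();print(s["position"],np.round(s["orientation"],3),np.round(s["joints"],2))
E
```

```text
time_s: 22.15
position: [0.5658, -0.3777, 0.2374]
orientation: [[0.0, 1.0, 0.01], [1.0, -0.0, -0.006], [-0.006, 0.01, -1.0]]
contact_force: [0.1, 0.4, -0.6]
gripper_width: 0.0855
time_s: 22.65
position: [0.5639, -0.2216, 0.23]
orientation: [[-0.005, 1.0, -0.0], [1.0, 0.005, 0.002], [0.002, -0.0, -1.0]]
contact_force: [-0.3, 0.5, 0.9]
gripper_width: 0.0852
time_s: 23.15
position: [0.5636, -0.0733, 0.23]
orientation: [[-0.003, 1.0, -0.0], [1.0, 0.003, 0.0], [0.0, -0.0, -1.0]]
contact_force: [0.2, -0.4, -0.6]
gripper_width: 0.0855
time_s: 23.65
position: [0.5638, 0.0755, 0.2299]
orientation: [[-0.002, 1.0, 0.0], [1.0, 0.002, -0.0], [-0.0, 0.0, -1.0]]
contact_force: [-0.0, -0.2, 0.7]
gripper_width: 0.0855
time_s: 24.15
position: [0.5641, 0.2248, 0.2298]
orientation: [[-0.001, 1.0, 0.0], [1.0, 0.001, -0.001], [-0.001, 0.0, -1.0]]
contact_force: [-0.2, -0.3, 0.0]
gripper_width: 0.0857
time_s: 25.4
position: [0.548, 0.3508, 0.23]
orientation: [[-0.977, -0.213, 0.001], [-0.213, 0.977, -0.002], [-0.0, -0.002, -1.0]]
contact_force: [0.1, 0.1, 0.1]
gripper_width: 0.0854
[0.54801373 0.35078126 0.22998271] [[-0.976 -0.216  0.001]
 [-0.216  0.976 -0.002]
 [-0.    -0.002 -1.   ]] [-0.62  0.47 -0.    1.6   0.    1.07  1.16]
```

View pics/set2c.png

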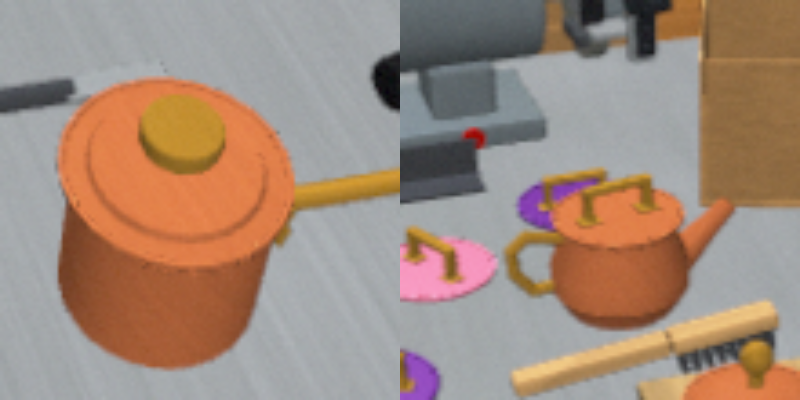

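The stepped lid is seated level. Now the bridge handle.

```bash
for i in 1; do python3 -m jog '[[0,0.006,0.015,0.3,0],[0,0.006,0.015,0.5,0],[0,0.006,0.015,0.7,0],[0,0.006,0.015,0.8,0],[0,0.006,0.015,0.86,0],[0,0.006,0.015,0.89,0],[0,0.006,0.015,0.89,0],[0,0.006,0.015,0.89,0]]'
python3 -m jog '[[0.4,0,0,0,0],[0.7,0,0,0,0],[1,0,0,0,0],[1,0,0,0,0],[1,0,0,0,0],[1,0,0,0,0],[1,0,0,0,0]]';done
```

```text
time_s: 26.45
position: [0.5445, 0.3577, 0.0975]
orientation: [[-0.977, -0.215, 0.001], [-0.215, 0.977, 0.001], [-0.001, 0.001, -1.0]]
contact_force: [-0.8, -0.9, -0.3]
gripper_width: 0.0855
grip_force: 0.0
time_s: 27.32
position: [0.5442, 0.3574, 0.0968]
orientation: [[-0.977, -0.215, 0.0], [-0.215, 0.977, 0.0], [-0.0, 0.0, -1.0]]
contact_force: [-0.6, -0.0, 1.9]
gripper_width: 0.0095
grip_force: 58.7
```

```bash
for i in 1; do python3 -m jog '[[1,0,0,-0.05,0],[1,0,0,-0.12,0],[1,0,0,-0.3,0],[1,0,0,-0.6,0],[1,0,0,-0.85,0],[1,0,0,-0.85,0],[1,0,0,-0.85,0]]'
python3 -m jog '[[1,0.02,-0.15,0,0],[1,0.06,-0.4,0,0],[1,0.113,-0.774,0,0],[1,0.113,-0.774,0,0]]'
python3 -m jog '[[1,0.05,-0.3,0,0],[1,0.09,-0.6,0,0],[1,0.113,-0.774,0,0],[1,0.113,-0.774,0,0]]'
python3 -m jog '[[1,0.05,-0.3,0,0],[1,0.09,-0.6,0,0],[1,0.113,-0.774,0,0],[1,0.113,-0.774,0,0]]'
python3 -m jog '[[1,0.05,-0.3,0,0],[1,0.09,-0.6,0,0],[1,0.113,-0.774,0,0],[1,0.113,-0.774,0,0],[1,0.113,-0.774,0,0],[1,0.113,-0.774,0,0]]';done | grep -E "time|posi|contact|width"
python3 - <<'E'
from h import *
for n in("side","top"):
    im,d=snap(n,n+"cof");P=world(n,d);q=P.reshape(-1,3)
    q0=q[(q[:,2]>.08)&(q[:,2]<.09)&(np.hypot(q[:,0]-.546,q[:,1]-.3555)<.056)]
    print(n,"cof rim",cv2.minEnclosingCircle(q0[:,:2].astype(np.float32)*1000),len(q0))
    b=q[(q[:,2]>.066)&(q[:,2]<.1)&(np.hypot(q[:,0]-.598,q[:,1]-.134)<.05)]
    print("ball",cv2.minAreaRect(b[:,:2].astype(np.float32)*1000),len(b),b[:,2].max())
im=cv2.imread('pics/sidecof.png');t=cv2.imread('pics/topcof.png')
cv2.imwrite('pics/cof_c.png',np.hstack([cv2.resize(im[220:340,310:430],(400,400)),cv2.resize(t[170:260,160:250],(400,400))]))
E
```

```text
time_s: 28.2
position: [0.5435, 0.3569, 0.2236]
contact_force: [-0.8, -0.1, -2.5]
gripper_width: 0.0095
time_s: 28.7
position: [0.5535, 0.2317, 0.2229]
contact_force: [0.1, 0.1, -1.5]
gripper_width: 0.0097
time_s: 29.2
position: [0.5607, 0.1194, 0.2232]
contact_force: [-0.2, 0.7, -0.7]
gripper_width: 0.0095
time_s: 29.7
position: [0.569, 0.0044, 0.2235]
contact_force: [-0.0, -0.0, -2.1]
gripper_width: 0.0094
time_s: 30.45
position: [0.5779, -0.1084, 0.2239]
contact_force: [0.3, -0.7, -2.0]
gripper_width: 0.0093
side cof rim ((548.4406127929688, 356.3876953125), 53.598304748535156) 146
ball ((595.5968627929688, 128.48948669433594), (18.8731746673584, 21.424528121948242), 70.58953857421875) 60 0.08652241727333287
top cof rim ((547.6768188476562, 359.3691101074219), 52.88042068481445) 310
ball ((597.2957763671875, 133.7516632080078), (23.383525848388672, 23.285444259643555), 3.2006397247314453) 95 0.08904870742176652
```

View pics/cof_c.png

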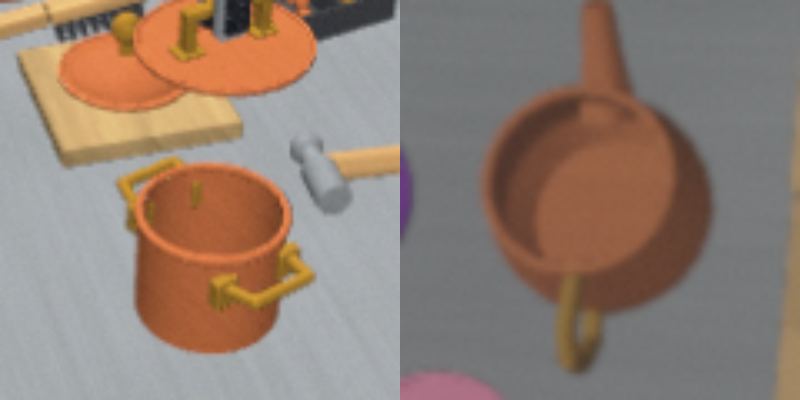

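```bash
for i in 1; do python3 -m jog '[[1,0,0,0.2,0],[1,0,0,0.45,0],[1,0,0,0.6,0],[1,0,0,0.7,0],[1,0,0,0.76,0],[1,0,0,0.8,0],[1,0,0,0.82,0],[1,0,0,0.82,0],[1,0,0,0.82,0]]';done
```

```text
time_s: 31.68
position: [0.5781, -0.1108, 0.1016]
orientation: [[-0.977, -0.215, 0.001], [-0.215, 0.977, -0.0], [-0.001, -0.0, -1.0]]
contact_force: [0.9, -0.7, -2.2]
gripper_width: 0.0098
grip_force: 58.8
```

```bash
for i in 1; do python3 -m jog '[[1,0,0,0.01,0],[1,0,0,0.02,0],[1,0,0,0.028,0],[1,0,0,0.033,0],[1,0,0,0.033,0],[1,0,0,0.033,0]]';done
```

```text
time_s: 32.42
position: [0.5777, -0.1107, 0.0967]
orientation: [[-0.977, -0.215, 0.0], [-0.215, 0.977, 0.0], [-0.0, 0.0, -1.0]]
contact_force: [-2.9, 0.7, 5.7]
gripper_width: 0.0097
grip_force: 59.7
```

```bash
for i in 1; do python3 -m jog '[[0.6,0,0,0,0],[0,0,0,0,0],[0,0,0,0,0],[0,0,0,0,0],[0,0,0,-0.1,0],[0,0,0,-0.5,0],[0,0,0,-0.85,0],[0,0,0,-0.85,0]]'
python3 -m jog '[[0,-0.12,0.4,0,0],[0,-0.24,0.782,0,0],[0,-0.24,0.782,0,0],[0,-0.24,0.782,0,0]]'
python3 -m jog '[[0,-0.12,0.4,0,0],[0,-0.24,0.782,0,0],[0,-0.24,0.782,0,0],[0,-0.24,0.782,0,0],[0,-0.24,0.782,0,0],[0,-0.24,0.782,0,0]]';done | grep -E "time|posi|orie|contact|width"
python3 - <<'E'
from h import *
im,d=snap("side","set3");cv2.imwrite('pics/set3c.png',cv2.resize(im[200:340,280:440,::-1],None,fx=3.5,fy=3.5))
s=env.read_state();R=np.array(s["orientation"]);print(s["position"],R.T@(np.array([.598,.1339,.0493])-s["position"])/.15)
E
```

```text
time_s: 33.42
position: [0.5808, -0.1114, 0.2297]
orientation: [[-0.977, -0.215, 0.011], [-0.215, 0.977, -0.001], [-0.01, -0.003, -1.0]]
contact_force: [-0.0, -0.3, -0.3]
gripper_width: 0.0856
time_s: 33.92
position: [0.5873, 0.0112, 0.2233]
orientation: [[-0.977, -0.215, -0.001], [-0.215, 0.977, -0.001], [0.001, -0.001, -1.0]]
contact_force: [-0.2, 0.0, 0.5]
gripper_width: 0.0855
time_s: 34.67
position: [0.5978, 0.1319, 0.2237]
orientation: [[-0.977, -0.212, 0.0], [-0.212, 0.977, -0.0], [-0.0, -0.0, -1.0]]
contact_force: [0.7, -0.0, 0.1]
gripper_width: 0.0852
[0.5977808  0.13240195 0.22374885] [-0.00344256  0.00980884  1.16298967]
```

View pics/set3c.png

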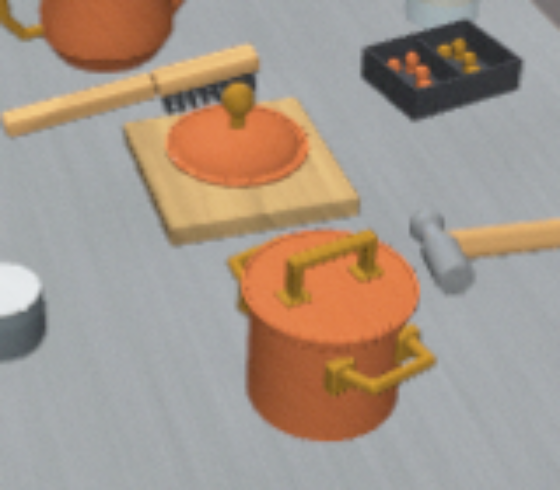

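The bridge lid is seated level on the two-handled pot. Next I'll fetch the domed lid.

```bash
for i in 1; do python3 -m jog '[[0,0,0.005,0.3,0],[0,0,0.005,0.6,0],[0,0,0.005,0.9,0],[0,0,0.005,1,0],[0,0,0.005,1,0]]'
python3 -m jog '[[0,0,0,0.08,0],[0,0,0,0.13,0],[0,0,0,0.155,0],[0,0,0,0.155,0],[0,0,0,0.155,0]]'
python3 -m jog '[[0.4,0,0,0,0],[0.7,0,0,0,0],[1,0,0,0,0],[1,0,0,0,0],[1,0,0,0,0],[1,0,0,0,0],[1,0,0,0,0]]';done
```

```text
time_s: 35.35
position: [0.5974, 0.1342, 0.0734]
orientation: [[-0.977, -0.215, -0.001], [-0.215, 0.977, -0.0], [0.001, -0.0, -1.0]]
contact_force: [-0.2, 0.1, 0.0]
gripper_width: 0.0857
grip_force: 0.0
time_s: 35.98
position: [0.5977, 0.1346, 0.0507]
orientation: [[-0.977, -0.215, 0.001], [-0.215, 0.977, 0.0], [-0.001, 0.0, -1.0]]
contact_force: [-0.2, 0.2, 0.2]
gripper_width: 0.0855
grip_force: 0.0
time_s: 36.85
position: [0.5976, 0.1347, 0.0507]
orientation: [[-0.977, -0.215, 0.0], [-0.215, 0.977, 0.0], [-0.0, 0.0, -1.0]]
contact_force: [-0.2, -0.3, 3.8]
gripper_width: 0.0234
grip_force: 58.5
```

```bash
for i in 1; do python3 -m jog '[[1,0,0,-0.05,0],[1,0,0,-0.12,0],[1,0,0,-0.3,0],[1,0,0,-0.6,0],[1,0,0,-0.9,0],[1,0,0,-1,0],[1,0,0,-1,0]]'
python3 -m jog '[[1,0,0.15,-0.1,0],[1,0,0.4,-0.2,0],[1,0,0.7,-0.2,0],[1,0.005,0.761,-0.2,0],[1,0.005,0.761,-0.2,0]]'
python3 -m jog '[[1,0,0.3,0,0],[1,0,0.6,0,0],[1,0.005,0.761,0,0],[1,0.005,0.761,0,0],[1,0.005,0.761,0,0],[1,0.005,0.761,0,0],[1,0.005,0.761,0,0]]';done | grep -E "time|posi|orie|contact|width"
python3 - <<'E'
from h import *
im,d=snap("side","pre4");cv2.imwrite('pics/pre4c.png',cv2.resize(im[100:230,250:390,::-1],None,fx=3.5,fy=3.5))
s=env.read_state();R=np.array(s["orientation"]);print(s["position"],R.T@(np.array([.547,.357,.1057])-s["position"])/.15)
E
```

```text
time_s: 37.72
position: [0.5976, 0.1346, 0.201]
orientation: [[-0.977, -0.215, 0.001], [-0.215, 0.977, 0.0], [-0.001, 0.0, -1.0]]
contact_force: [0.0, 0.4, -2.5]
gripper_width: 0.023
time_s: 38.35
position: [0.571, 0.2459, 0.2282]
orientation: [[-0.976, -0.217, -0.003], [-0.217, 0.976, -0.002], [0.004, -0.001, -1.0]]
contact_force: [-0.2, -0.9, -0.9]
gripper_width: 0.0231
time_s: 39.22
position: [0.5475, 0.3559, 0.2305]
orientation: [[-0.977, -0.213, 0.0], [-0.213, 0.977, -0.0], [-0.0, -0.0, -1.0]]
contact_force: [-0.7, 0.9, -1.4]
gripper_width: 0.0232
[0.547349   0.35629451 0.23056021] [0.00149175 0.00525165 0.83240002]
```

View pics/pre4c.png

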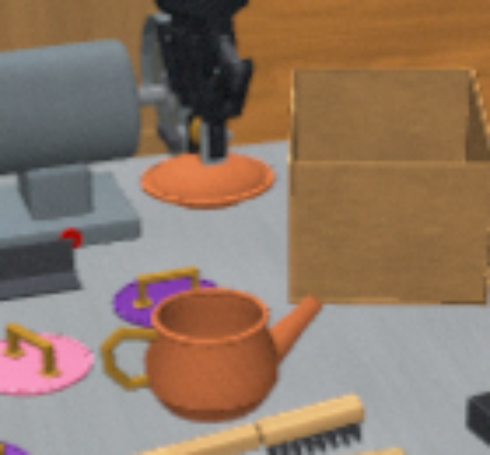

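The domed lid is held level over the open coffee pot. Lowering.

```bash
for i in 1; do python3 -m jog '[[1,0,0,0.2,0],[1,0,0,0.45,0],[1,0,0,0.6,0],[1,0,0,0.7,0],[1,0,0,0.76,0],[1,0,0,0.79,0],[1,0,0,0.805,0],[1,0,0,0.805,0],[1,0,0,0.805,0]]';
python3 -m jog '[[1,0,0,0.008,0],[1,0,0,0.016,0],[1,0,0,0.024,0],[1,0,0,0.024,0],[1,0,0,0.024,0]]';done
```

```text
time_s: 40.4
position: [0.5471, 0.3574, 0.1102]
orientation: [[-0.977, -0.215, 0.001], [-0.215, 0.977, 0.001], [-0.001, 0.0, -1.0]]
contact_force: [0.9, -1.0, -1.9]
gripper_width: 0.0233
grip_force: 59.3
time_s: 41.02
position: [0.5471, 0.3571, 0.1062]
orientation: [[-0.977, -0.215, 0.0], [-0.215, 0.977, -0.0], [-0.0, -0.0, -1.0]]
contact_force: [-1.4, -1.8, -0.1]
gripper_width: 0.0231
grip_force: 59.4
```

```bash
for i in 1; do python3 -m jog '[[1,0,0,0.004,0],[1,0,0,0.004,0],[0.6,0,0,0.004,0],[0,0,0,0.004,0],[0,0,0,0.004,0],[0,0,0,0.004,0],[0,0,0,-0.1,0],[0,0,0,-0.5,0],[0,0,0,-0.9,0],[0,0,0,-0.9,0]]'
python3 -m jog '[[0,0,-0.3,0,0],[0,0,-0.6,0,0],[0,0,-1,0,0],[0,0,-1,0,0],[0,0,-1,0,0]]';done
python3 - <<'E'
from h import *
im,d=snap("side","fin_s");t,_=snap("top","fin_t")
cv2.imwrite('pics/fin.png',np.hstack([cv2.resize(im[140:440,250:490,::-1],(480,600))[:, :400],cv2.resize(t[150:300,170:270,::-1],(400,600))]))
for n in("side","top"):
    P=world(n,np.load(f'pics/fin_{n[0]}.npy')).reshape(-1,3)
    for nm,x,y in(("sau",.564,-.3745),("two",.579,-.111),("cof",.547,.357)):
        q=P[(np.hypot(P[:,0]-x,P[:,1]-y)<.056)&(np.hypot(P[:,0]-x,P[:,1]-y)>.047)&(P[:,2]>.08)&(P[:,2]<.1)]
        A=np.c_[q[:,:2]-[x,y],np.ones(len(q))];print(n,nm,len(q),np.linalg.lstsq(A,q[:,2],rcond=None)[0].round(4))
E
```

```text
time_s: 42.28
position: [0.5498, 0.3592, 0.2487]
orientation: [[-0.977, -0.215, 0.01], [-0.215, 0.977, 0.007], [-0.012, 0.005, -1.0]]
contact_force: [0.3, 0.1, -0.6]
gripper_width: 0.0856
grip_force: 0.0
time_s: 42.9
position: [0.5789, 0.2109, 0.2411]
orientation: [[-0.977, -0.215, -0.0], [-0.215, 0.977, 0.001], [0.0, 0.001, -1.0]]
contact_force: [0.0, -0.1, 0.4]
gripper_width: 0.0853
grip_force: 0.0
side sau 843 [0.0012 0.0103 0.0884]
side two 374 [0.0024 0.0105 0.0876]
side cof 140 [-0.0028  0.011   0.0886]
top sau 484 [-0.002   0.0038  0.0873]
top two 451 [-0.0003 -0.0004  0.088 ]
top cof 243 [-0.002  -0.0069  0.089 ]
```

View pics/fin.png

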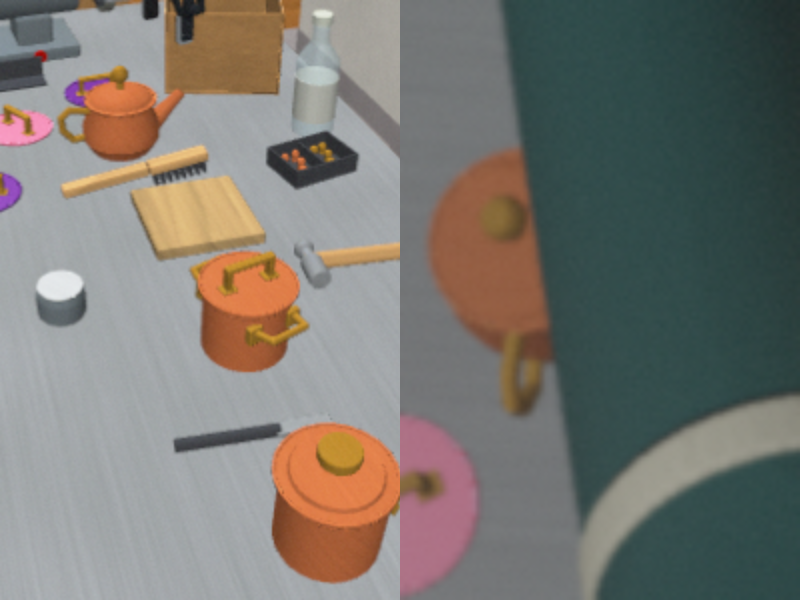

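All three lids are seated, with tilt under 1° and flange tops at about 88 mm. The robot is clear and the bystanders have not moved.

```bash
python3 -c "
from rig import env
print(env.hand_in())"
```

```text
the job is handed in; nothing more can be done
None
```

The job is handed in: all three lids are seated level on the pots you named, placed in the order you gave, in about 43 s of the 112 s allowed.

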